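# Roll a clamped enclosure right round to empty out loose locknuts

### The job

Some locknuts have been left lying inside the enclosure that is clamped in the rollover fixture. Working hand over hand on the three-armed star handle (never pushing on the enclosure itself), roll it one full turn forward, the top going away from the robot base, with a short pause mouth-down so that every nut drops into the blue catch tray, and bring it round until the index plunger clicks in again with the mouth level and upwards. Leave the other things on the bench where they are.

Things in the scene. Friction and masses are not known exactly. Their poses are not given: they have to be found in the camera images.
- fixture: Rollover fixture fixed to the bench: base 320 x 310 mm; two grey bearing pedestals, tops 200 mm up, outermost faces at y = +-144 mm; a plunger bracket at the -y end, 290 mm high with its knob. Origin: centre of the underside, on the bench. x points away from the robot (within 0.25 rad), y runs along the horizontal axle 170 mm above the bench, z up.
- tray (a point): Middle of the inner floor of the blue catch tray on the fixture's base, under the enclosure, 13 mm above the bench; the tray is 304 x 230 mm inside, its rim 42 mm above the bench. Axes as the fixture.
- hub (a point): Centre of the star handle (does not turn), on the +y end of the axle: fixture y = 195 mm, 170 mm above the bench. Hub 42 mm across, 26 mm long. Three round arms, 12 mm thick, 120 degrees apart in the vertical plane across the axle, each ending in a 30 mm ball knob with its centre 110 mm from the hub's. Nearest fixed part: pedestal foot and bearing, 50 to 60 mm towards the enclosure.
- red_knob (a point): Centre of the red ball knob of the star handle (the other two knobs are black); turns with it, 110 mm from the hub. Straight above the hub when the enclosure is upright (rotor 0 or 2 pi); the black arms then slant down 30 degrees below level, one away from and one towards the robot.
- rotor (a joint): Angle (rad) of enclosure, cradle and star handle together: 0 at the start (mouth up), grows as the top goes away from the robot (fixture +x); pi is mouth-down, 2 pi a full turn. Turns without end, stays where left (friction about 0.2 N m, nearly balanced) except near the index notch at upright.
- plunger (a joint): Lift (m) of the spring index plunger on the fixture's -y end: about 0 with its roller between the two bumps of the index disc (upright) and clear of them, 0.006 on a crest. The crests lie 0.25 rad before and after upright, felt from 0.5 rad off. Passing one takes about 0.8 N m more (8 N at an arm's end); within 0.1 rad of upright the spring pulls the rotor home.
- enclosure: Light grey open-topped plastic enclosure clamped in the cradle: 130 mm (x) x 200 mm (y) x 90 mm deep, walls 4 mm, cable glands standing 26 mm out of both long sides. Origin on the axle at mid-length, 31 mm above its underside; z points out of its mouth. All of it turns within 105 mm of the axle. Not to be touched.
- nut0: Loose brass locknut, hexagon ring about 30 mm across, 7 mm thick, about 20 g, at first lying on the enclosure's inner floor, 143 mm above the bench. Origin: centre of its underside.
- nut1: Another such locknut.
- nut2: Another such locknut.
- flask: Bystander: steel drinking flask standing on the bench, 70 mm in diameter, 245 mm tall. Origin: centre of its underside.
- ratchet: Bystander: ratchet wrench lying on the bench, about 260 mm long along its x axis, 28 mm wide, 26 mm high, red handle towards -x. Origin on the bench, near its middle.
- partsbin: Bystander: blue open bin of new cable glands, 130 mm x 180 mm x 65 mm high. Origin: centre of its underside.

How it is judged:
By the outcome, as a careful person would: the job done as asked, in the order asked, and still so for the second after the job is handed in, with the robot touching nothing.
It also fails if it takes over 67 s, if anything falls off the work surface, if the arm or the gripper's body presses on something with over 40 N, if the wrist force passes 120 N, or if a joint passes its speed limit or range.

### The arm

A 6-joint arm with a two-finger parallel gripper is mounted at the origin on the work surface. World frame = base frame: x ahead of the robot, y to its left, z up, the work surface at z = 0. Lengths are in m, angles in rad, forces in N, time in s.
With the tool pointing down it reaches from about 0.35 to 0.775 m from the base axis. Payload 7.3 kg.
Tool frame: the origin (TCP) lies between the finger pads; the fingertips stand 14 mm ahead of it and the grasp point (between the pads) lies 5 mm behind it; z points along the fingers, y is the line along which they close (so a half turn about z gives the same grasp; the last joint's range is limited). The gripper opens to 92 mm and grips with 3 to 60 N. Pads are 19 mm wide; open, the fingers measure 130 mm over their backs; the gripper's body (75 mm by 190 mm) begins 47 mm behind the grasp point.
Start: joints at [-1.378, 0.342, 1.524, -0, 1.275, -0.146], TCP at [0.175, -0.495, 0.241] pointing down, gripper open.
Joint ranges: [-2.53, 2.53], [-0.77, 2.02], [0.04, 2.7], [-1, 4.14], [0.28, 2.66], [-3.11, 3.11]. Speed limits (rad/s): [2.57, 2.57, 3.14, 3.14, 3.14, 3.14].

### API

Orientations are given as [roll, pitch, yaw] about the fixed x, y, z axes, in that order (R = Rz(yaw) Ry(pitch) Rx(roll)).
In Python, from cell import robot, eyes gives the robot as it stands. The module is installed in compiled form; this text tells all that it offers.
- The arm moves only by the shell command python3 -m handwheel 'ROWS' [FORCE]. ROWS is JSON, one flat list of numbers, 5 for each row, row after row: the shift along the world's x, y, z in mm, then the turn about the world's z in rad, then the opening, from 0 (shut) to 1 (fully open). In form: [x, y, z, spin, jaw, x, y, z, spin, jaw, ...]. A call has 1 to 8 rows; each row shifts and turns the commanded pose from where the row before left it; what a row does not reach is not made up. A row lasts 1/10 s, in which the tool goes at most 50 mm and 8.59 degrees, less where a joint would pass 70% of its speed; a pose out of reach is approached as far as the arm can. A call with a gripper value outside its range is refused whole. The fingers move at their own pace and stop on an object; FORCE is the grip in N (left out, the last holds). Time passes only in rows, so rows that do not move let the fingers close. It gives the time, the measured TCP pose, the force, the opening and the grip force at its end, in the units of the state.
- robot.observe(): the state, without advancing time (a new reading comes with each control period).
- eyes.read_camera(name): name is "side" or "top"; returns (picture, depth): 400x640x3 uint8, blue, green, red; 400x640 float32, m along the optical axis (not along the pixel's ray), 0 where there is no reading.
- eyes.calibration(name): a dict with "fx", "fy", "cx", "cy" (pixels), "world_to_cam" (4x4, takes a point from world to camera coordinates). Camera axes: x right, y down, z forward; pixel columns grow to the right and rows downward; lengths in m; the calibration is good to about 2 mm. A picture is of the moment at which its call begins. calibration takes no time and is no camera call.
- robot.hand_in(): hands the job in; it is judged then, once.
The state is a dict: "time": time; "qpos": joint angles; "qvel": joint speeds; "joint_efforts": joint torques, N m; "tool_pos": TCP position; "tool_rot": TCP orientation; "contact_force": force on the tool from outside, world axes, zero at the start; "torque": the same for the moment, N m; "opening": finger opening in m; "grip_force": force on a finger pad.
Only numpy, scipy, OpenCV 4.12 (cv2) and the standard library are available. Lean on these libraries where they do the work, as an engineer would, in place of code of your own. Each camera call takes 0.05 s, during which the arm holds its last target. There are 200 camera calls.

## Working session

There is one attempt and no reset: what is moved stays moved. The work goes in short steps, Python scripts to look and compute and a shell command to move; the robot and the scene stay as the last step left them, time stands still between calls to the robot, and variables do not carry over. Pictures are saved under pics/ and viewed, at most 10 in all, crops included, and the job is handed in when it is done.

```bash
mkdir -p pics
cat > h.py <<'E'
import numpy as np, cv2
from cell import robot, eyes
def cam(n): 
    p,d=eyes.read_camera(n); return p,d,eyes.calibration(n)
def pts(d,c):
    v,u=np.mgrid[0:d.shape[0],0:d.shape[1]]
    P=np.stack([(u-c['cx'])/c['fx']*d,(v-c['cy'])/c['fy']*d,d,np.ones_like(d)],-1)
    return (P@np.linalg.inv(c['world_to_cam']).T)[...,:3]
def proj(p,c):
    q=c['world_to_cam']@np.append(p,1); return np.array([c['fx']*q[0]/q[2]+c['cx'],c['fy']*q[1]/q[2]+c['cy']])
E
python3 - <<'E'
from h import *
for n in('top','side'):
    p,d,c=cam(n); cv2.imwrite(f'pics/{n}0.png',p); np.savez(f'{n}0.npz',p=p,d=d)
    print(n,c['fx'],np.linalg.inv(c['world_to_cam']).round(3).tolist())
print(robot.observe())
E
```

```text
top 474.18953246102876 [[-0.014, -0.997, 0.073, 0.444], [-1.0, 0.014, -0.0, 0.061], [-0.001, -0.073, -0.997, 1.445], [0.0, 0.0, 0.0, 1.0]]
side 414.5935390078265 [[-0.185, -0.659, 0.729, -0.374], [-0.983, 0.126, -0.135, 0.192], [-0.003, -0.741, -0.671, 1.008], [0.0, 0.0, 0.0, 1.0]]
{'time': 0.1, 'qpos': array([-1.37803438e+00,  3.42621282e-01,  1.52489767e+00, -1.84203944e-05,
        1.27541573e+00, -1.45994987e-01]), 'qvel': array([-0.00165247, -0.00127725, -0.00268001, -0.00083411, -0.0020591 ,
        0.0001722 ]), 'joint_efforts': array([ 1.65538386e-03, -4.32001841e+01, -2.44695944e+01,  7.19266897e-02,
        5.26040350e-02, -6.30512227e-05]), 'tool_pos': array([ 0.17441796, -0.49482015,  0.24013925]), 'tool_rot': array([-3.14026233e+00, -1.77807055e-04,  3.38762191e-01]), 'contact_force': array([ 0.14838881, -0.27847633,  0.66717057]), 'torque': array([-0.06365288,  0.01836157,  0.01382064]), 'grip_force': 0.0, 'opening': 0.09165575155860284}
```

View pics/top0.png

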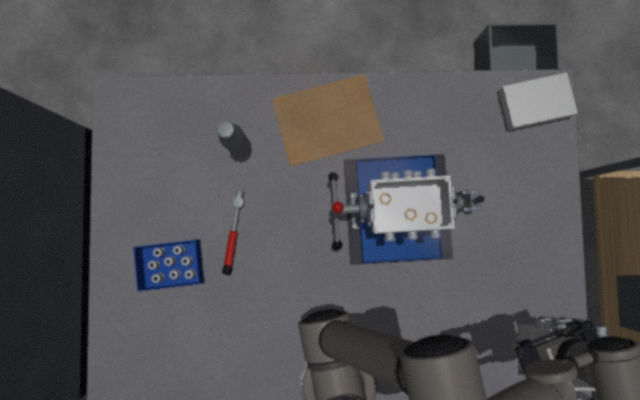

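View pics/side0.png

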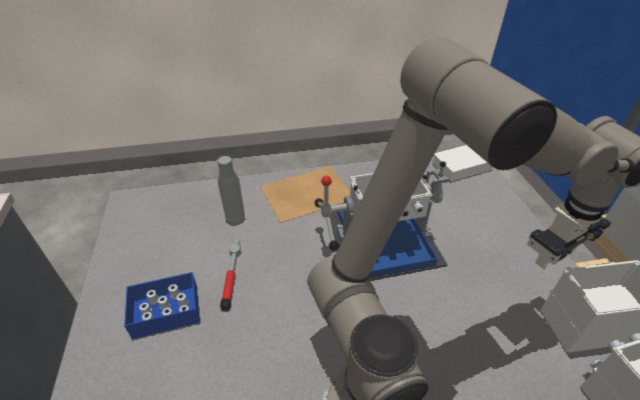

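The top view shows the red knob at (338,207), the black knobs at (333,177) and (336,245), and three nuts in the enclosure at about (385,199), (410,214) and (431,218). In the side view the red knob is at (326,181) and the flask at (230,190).

```bash
cat >> h.py <<'E'
def ray(u,v,c):
    T=np.linalg.inv(c['world_to_cam']); d=T[:3,:3]@[(u-c['cx'])/c['fx'],(v-c['cy'])/c['fy'],1]; return T[:3,3],d
def onz(u,v,z,c):
    o,d=ray(u,v,c); return o+d*(z-o[2])/d[2]
def tri(a,ca,b,cb):
    o1,d1=ray(*a,ca);o2,d2=ray(*b,cb)
    s=np.linalg.lstsq(np.stack([d1,-d2],1),o2-o1,rcond=None)[0]
    x,y=o1+s[0]*d1,o2+s[1]*d2; return (x+y)/2,np.linalg.norm(x-y)
def red(p,roi=None):
    p=p.astype(int); m=((p[...,2]>110)&(p[...,1]<60)&(p[...,0]<70)).astype(np.uint8)
    if roi: k=np.zeros_like(m);k[roi[1]:roi[3],roi[0]:roi[2]]=1;m*=k
    n,l,s,ce=cv2.connectedComponentsWithStats(m); return [(*ce[i].round(1),int(s[i,4])) for i in range(1,n) if s[i,4]>8]
E
python3 - <<'E'
from h import *
D={}
for n in('top','side'):
    f=np.load(n+'0.npz'); D[n]=f['p'],f['d'],eyes.calibration(n); print(n,red(f['p']))
p,d,c=D['top']; P=pts(d,c)
r=[x for x in red(p) if 300<x[0]<360][0]; s=[x for x in red(D['side'][0]) if 300<x[0]<360][0]
print('red',onz(*r[:2],.28,c),tri(r[:2],c,s[:2],D['side'][2]))
dark=(p.max(2)<45).astype(np.uint8)
for z,(u,v) in ((.115,(333,177)),(.115,(336,245))):
    k=np.zeros_like(dark);k[v-9:v+10,u-9:u+10]=1
    vv,uu=np.nonzero(dark*k); print(len(uu),uu.mean(),vv.mean(),onz(uu.mean(),vv.mean(),z,c),np.nanmedian(P[vv,uu],0))
# blue tray
b=(p[...,0].astype(int)>p[...,2]+40)&(p[...,0]>70); b[:, :330]=0;b[:,460:]=0
vv,uu=np.nonzero(b); q=np.array([onz(a,e,.02,c) for a,e in zip(uu,vv)]); print('tray box',cv2.minAreaRect((q[:,:2]*1000).astype(np.float32)))
# flask top, ratchet, bin
for nm,(u,v) in dict(flask=(225,129),plunger=(478,198),encl=(375,185)).items(): print(nm,np.median(P[v-2:v+3,u-2:u+3].reshape(-1,3),0))
# wall tops of the enclosure
m=(P[...,2]>.215)&(P[...,2]<.24); m[:,:365]=0;m[:,460:]=0;m[:150]=0;m[260:]=0
vv,uu=np.nonzero(m);print('rim',len(uu),cv2.minAreaRect((P[vv,uu,:2]*1000).astype(np.float32)))
E
```

```text
top [(np.float64(337.6), np.float64(206.4), 55), (np.float64(229.8), np.float64(247.6), 230)]
side [(np.float64(326.0), np.float64(180.3), 46), (np.float64(228.8), np.float64(284.8), 203)]
red [0.5135842  0.00591565 0.28      ] (array([0.51357848, 0.00559731, 0.27925315]), np.float64(0.0005750720922628662))
44 332.27272727272725 176.25 [0.60891973 0.01167426 0.115     ] [0.6075373  0.01283564 0.12735784]
68 336.47058823529414 245.19117647058823 [0.41503581 0.00325739 0.115     ] [0.41577764 0.00497232 0.12607645]
tray box ((520.8447265625, -190.69383239746094), (312.70343017578125, 238.47511291503906), 2.0452492237091064)
flask [0.71911819 0.2900816  0.2438801 ]
plunger [ 0.52908783 -0.34139635  0.27974104]
encl [ 0.57394651 -0.09683781  0.22138829]
rim 974 ((521.01171875, -195.25608825683594), (136.1927490234375, 238.49472045898438), 2.383615732192993)
```

The hub is at about (513, 6.5, 170) mm and the fixture yaw is about 0.042. My plan is to grip each knob from above and carry it from -60° to +60° of the top. That makes the handovers fall at 60°, 180° (mouth-down) and 300°.

```bash
python3 -m handwheel '[0,0,50,-0.1,0.55, 0,0,50,-0.1,0.55, 0,0,50,-0.1,0.55, 21,31,0,0,0.55, 21,31,0,0,0.55, 21,31,0,0,0.55, 21,31,0,0,0.55, 21,31,0,0,0.55]' 30 && python3 -m handwheel '[21,31,0,0,0.55, 21,31,0,0,0.55, 21,31,0,0,0.55, 21,31,0,0,0.55, 21,31,0,0,0.55, 21,31,0,0,0.55, 21,31,0,0,0.55, 21,31,0,0,0.55]' && python3 -m handwheel '[21,31,0,0,0.55, 21,31,0,0,0.55, 21,31,0,0,0.55, 0,0,0,0,0.55, 0,0,0,0,0.55]'
cat > tgt.py <<'E'
# how far the TCP must go (mm, world) from the commanded pose to hold a knob at angles phi0..phi1
import sys; from h import *
H=np.array([513,6.5,170]);
def K(f): f=np.radians(f); return H+110*np.array([np.sin(f)*.999,np.sin(f)*.042,np.cos(f)])-[0,0,5]
E
python3 -c "
from tgt import *
s=robot.observe();print(s['tool_pos']*1000,s['tool_rot'],s['opening'],s['contact_force']);print('to red',K(0)-s['tool_pos']*1000)
a=np.linspace(0,60,11);print(np.diff([K(x) for x in a],axis=0).round(1).tolist())
a=np.linspace(-60,60,21);print(np.diff([K(x) for x in a],axis=0).round(1).tolist())
print(K(-60)-K(60))"
```

```text
time: 0.9
tool_pos: [0.28, -0.3387, 0.3904]
tool_rot: [-3.141, 0.0, 0.038]
contact_force: [0.9, -0.1, -0.0]
opening: 0.0506
grip_force: 0.0
time: 1.7
tool_pos: [0.448, -0.0907, 0.3905]
tool_rot: [-3.142, 0.001, 0.039]
contact_force: [0.3, -0.4, 0.1]
opening: 0.05
grip_force: 0.0
time: 2.2
tool_pos: [0.5105, 0.0014, 0.39]
tool_rot: [3.141, 0.002, 0.041]
contact_force: [-0.0, -0.4, -0.5]
opening: 0.0507
grip_force: 0.0
[510.466134     1.37801541 390.00776952] [3.14142689e+00 1.76731147e-03 4.06297665e-02] 0.050695190819299026 [-0.02849789 -0.44040681 -0.50190843]
to red [   2.533866      5.12198459 -115.00776952]
[[11.5, 0.5, -0.6], [11.4, 0.5, -1.8], [11.1, 0.5, -3.0], [10.7, 0.5, -4.1], [10.2, 0.4, -5.2], [9.6, 0.4, -6.3], [8.9, 0.4, -7.2], [8.1, 0.3, -8.1], [7.2, 0.3, -8.9], [6.3, 0.3, -9.7]]
[[6.3, 0.3, 9.7], [7.2, 0.3, 8.9], [8.1, 0.3, 8.1], [8.9, 0.4, 7.2], [9.6, 0.4, 6.3], [10.2, 0.4, 5.2], [10.7, 0.5, 4.1], [11.1, 0.5, 3.0], [11.4, 0.5, 1.8], [11.5, 0.5, 0.6], [11.5, 0.5, -0.6], [11.4, 0.5, -1.8], [11.1, 0.5, -3.0], [10.7, 0.5, -4.1], [10.2, 0.4, -5.2], [9.6, 0.4, -6.3], [8.9, 0.4, -7.2], [8.1, 0.3, -8.1], [7.2, 0.3, -8.9], [6.3, 0.3, -9.7]]
[-190.33506324   -8.00207473    0.        ]
```

```bash
python3 -m handwheel '[2.5,5,-30,0,0.55, 0,0,-30,0,0.55, 0,0,-30,0,0.55, 0,0,-25,0,0.55, 0,0,0,0,0.55, 0,0,0,0,0.1, 0,0,0,0,0.1, 0,0,0,0,0.1]' 30 && python3 -m handwheel '[0,0,0,0,0.1, 0,0,0,0,0.1]'
```

```text
time: 3.0
tool_pos: [0.5136, 0.0056, 0.2773]
tool_rot: [3.141, -0.003, 0.038]
contact_force: [-0.1, 8.6, 2.9]
opening: 0.0311
grip_force: 5.0
time: 3.2
tool_pos: [0.5136, 0.0066, 0.2772]
tool_rot: [-3.141, -0.003, 0.039]
contact_force: [-0.1, 4.8, 6.7]
opening: 0.0283
grip_force: 30.0
```

```bash
python3 -m handwheel '[11.5,0.5,-0.6,0,0.1, 11.4,0.5,-1.8,0,0.1, 11.1,0.5,-3,0,0.1, 10.7,0.5,-4.1,0,0.1, 0,0,0,0,0.1]'; python3 -c "
from h import *
p,d,c=cam('top');r=red(p,(300,150,360,270))[0];print(r);q,_,e=cam('side');s=red(q,(290,150,360,270));print(s);s and print(tri(r[:2],c,s[0][:2],e))"
```

```text
time: 3.7
tool_pos: [0.5604, 0.0086, 0.2668]
tool_rot: [-3.141, -0.005, 0.039]
contact_force: [8.1, 4.8, 0.4]
opening: 0.028
grip_force: 30.0Traceback (most recent call last):
  File "<string>", line 3, in <module>
    p,d,c=cam('top');r=red(p,(300,150,360,270))[0];print(r);q,_,e=cam('side');s=red(q,(290,150,360,270));print(s);s and print(tri(r[:2],c,s[0][:2],e))
                       ~~~~~~~~~~~~~~~~~~~~~~~~^^^
IndexError: list index out of range
```

```bash
python3 -m handwheel '[10.2,0.4,-5.2,0,0.1, 9.6,0.4,-6.3,0,0.1, 8.9,0.4,-7.2,0,0.1, 8.1,0.3,-8.1,0,0.1, 7.2,0.3,-8.9,0,0.1, 6.3,0.3,-9.7,0,0.1, 0,0,0,0,0.1, 0,0,0,0,0.1]'; python3 -c "
from h import *
p,d,c=cam('top');cv2.imwrite('pics/t1.png',cv2.resize(p[140:280,280:500],None,fx=3,fy=3))"
```

```text
time: 4.55
tool_pos: [0.6098, 0.0108, 0.2211]
tool_rot: [-3.141, -0.004, 0.039]
contact_force: [4.8, 4.8, 3.7]
opening: 0.0284
grip_force: 30.0
```

View pics/t1.png

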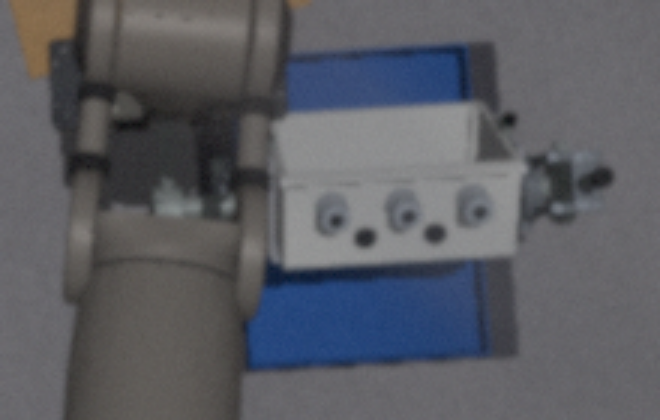

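The enclosure has rolled about 60°, with its cable-gland side now facing up. Next I release and take the following knob at -60°.

```bash
python3 -m handwheel '[0,0,0,0,0.55, 0,0,0,0,0.55, 0,0,0,0,0.55, 0,0,35,0,0.55, 0,0,35,0,0.55, -38,-1.6,0,0,0.55, -38,-1.6,0,0,0.55, -38,-1.6,0,0,0.55]' && python3 -m handwheel '[-38,-1.6,0,0,0.55, -38,-1.6,0,0,0.55, 0,0,0,0,0.55, 0,0,0,0,0.55]'; python3 -c "
from h import *
p,d,c=cam('top');cv2.imwrite('pics/t2.png',cv2.resize(p[140:280,280:500],None,fx=3,fy=3))
q,_,e=cam('side');cv2.imwrite('pics/s2.png',q)
for f in (p,c),(q,e): print(red(f[0]), proj([.608,.0105,.225],f[1]),proj([.4178,.0025,.225],f[1]))
r=red(p,(300,150,360,270));s=red(q,(290,150,360,270));r and s and print(tri(r[0][:2],c,s[0][:2],e))
r and print(onz(*r[0][:2],.225,c))"
```

```text
time: 5.4
tool_pos: [0.4925, 0.0047, 0.2906]
tool_rot: [3.141, 0.001, 0.039]
contact_force: [-0.3, -0.3, 0.0]
opening: 0.0504
grip_force: 0.0
time: 5.8
tool_pos: [0.418, 0.0016, 0.2914]
tool_rot: [3.141, -0.002, 0.038]
contact_force: [0.3, -0.4, 0.7]
opening: 0.0504
grip_force: 0.0
[(np.float64(334.5), np.float64(170.6), 50), (np.float64(229.9), np.float64(247.6), 230)] [334.20497286 171.33356845] [338.61618567 245.00752997]
[(np.float64(228.9), np.float64(285.1), 181)] [318.02642205 175.29622645] [333.7971692 217.430498 ]
[0.60990295 0.00970249 0.225     ]
```

View pics/s2.png

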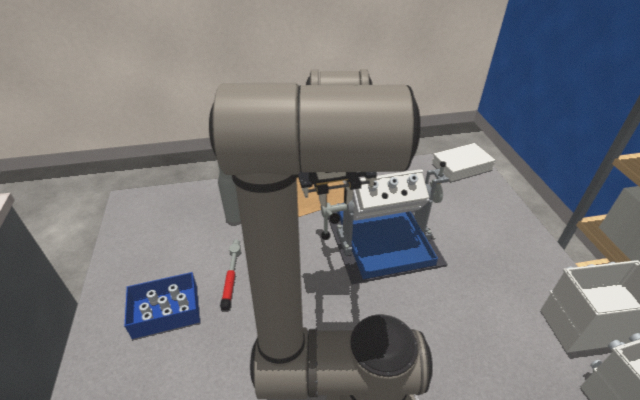

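The side view shows the enclosure tipped with its glands up, and the black knob near (334,218), as expected. The red knob measures (610, 10), which puts the rotor at about 60°. I'll grip the next knob.

```bash
python3 -m handwheel '[0,1,-35,0,0.55, 0,0,-35,0,0.55, 0,0,0,0,0.55, 0,0,0,0,0.1, 0,0,0,0,0.1, 0,0,0,0,0.1, 0,0,0,0,0.1, 0,0,0,0,0.1]'
```

```text
time: 6.7
tool_pos: [0.4188, 0.0025, 0.2218]
tool_rot: [3.14, -0.003, 0.039]
contact_force: [2.0, -2.0, 1.6]
opening: 0.0285
grip_force: 30.0
```

```bash
python3 -m handwheel '[6.3,0.3,9.7,0,0.1, 7.2,0.3,8.9,0,0.1, 8.1,0.3,8.1,0,0.1, 8.9,0.4,7.2,0,0.1, 9.6,0.4,6.3,0,0.1, 10.2,0.4,5.2,0,0.1, 10.7,0.5,4.1,0,0.1]' && python3 -m handwheel '[11.1,0.5,3,0,0.1, 11.4,0.5,1.8,0,0.1, 11.5,0.5,0.6,0,0.1, 11.5,0.5,-0.6,0,0.1, 11.4,0.5,-1.8,0,0.1, 11.1,0.5,-3,0,0.1, 10.7,0.5,-4.1,0,0.1]' && python3 -m handwheel '[10.2,0.4,-5.2,0,0.1, 9.6,0.4,-6.3,0,0.1, 8.9,0.4,-7.2,0,0.1, 8.1,0.3,-8.1,0,0.1, 7.2,0.3,-8.9,0,0.1, 6.3,0.3,-9.7,0,0.1, 0,0,0,0,0.1, 0,0,0,0,0.1]'; python3 -c "
from h import *
p,d,c=cam('top');q,_,e=cam('side');cv2.imwrite('pics/b3.png',np.hstack([cv2.resize(p[140:280,300:500],None,fx=2,fy=2),cv2.resize(q[140:280,290:490],None,fx=2,fy=2)]))"
```

```text
time: 7.4
tool_pos: [0.4778, 0.0051, 0.2707]
tool_rot: [3.141, 0.004, 0.039]
contact_force: [-5.1, -3.7, 2.6]
opening: 0.0285
grip_force: 30.0
time: 8.1
tool_pos: [0.559, 0.0086, 0.2686]
tool_rot: [3.14, -0.004, 0.039]
contact_force: [0.5, -3.1, 10.0]
opening: 0.0282
grip_force: 30.0
time: 8.9
tool_pos: [0.6126, 0.0109, 0.2239]
tool_rot: [3.14, -0.013, 0.039]
contact_force: [12.7, 0.8, 7.0]
opening: 0.0275
grip_force: 30.0
```

View pics/b3.png

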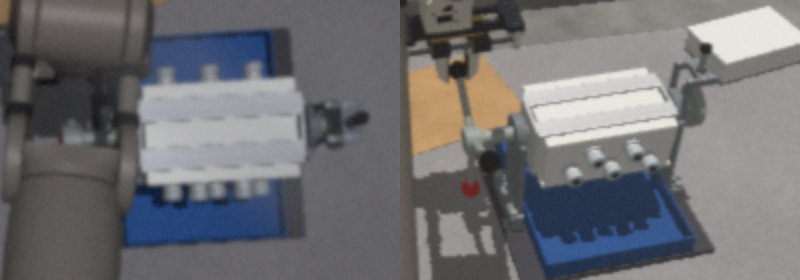

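The enclosure is mouth-down, with the red knob below the hub at about (325,234) in the side view. I'll pause here, then hand over.

```bash
python3 -m handwheel '[0,0,0,0,0.1, 0,0,0,0,0.1, 0,0,0,0,0.1, 0,0,0,0,0.1, 0,0,0,0,0.1, 0,0,0,0,0.55, 0,0,0,0,0.55, 0,0,0,0,0.55]' && python3 -m handwheel '[0,0,35,0,0.55, 0,0,35,0,0.55, -38,-1.6,0,0,0.55, -38,-1.6,0,0,0.55, -38,-1.6,0,0,0.55, -38,-1.6,0,0,0.55, -38,-1.6,0,0,0.55, 0,0,0,0,0.55]' && python3 -m handwheel '[0,0,0,0,0.55, 0,0,0,0,0.55]'; python3 -c "
from h import *
q,_,e=cam('side');s=red(q,(290,150,360,270));print(s)
H=np.array([.513,.0065,.17])
for a in range(170,194,4): 
  f=np.radians(a);print(a,proj(H+.11*np.array([np.sin(f)*.999,np.sin(f)*.042,np.cos(f)]),e).round(1))
p,d,c=cam('top')
# nuts' brass colour
for z,(im,k) in ((.016,(p,c)),(.016,(q,e))):
  h=cv2.cvtColor(im,cv2.COLOR_BGR2HSV);m=cv2.inRange(h,(12,70,70),(32,255,255));m[:, :330]=0;m[:,480:]=0;m[:140]=0;m[300:]=0
  n,l,st,ce=cv2.connectedComponentsWithStats(m);print([(ce[i].round(0),st[i,4],onz(*ce[i],z,k).round(3)) for i in range(1,n) if st[i,4]>6])
print(robot.observe()['tool_pos'])
"
```

```text
time: 9.8
tool_pos: [0.6074, 0.0113, 0.2204]
tool_rot: [-3.141, 0.002, 0.039]
contact_force: [0.5, 0.0, -0.5]
opening: 0.047
grip_force: 0.0
time: 10.6
tool_pos: [0.4137, 0.0036, 0.2907]
tool_rot: [-3.141, 0.003, 0.039]
contact_force: [0.1, 0.1, 0.0]
opening: 0.0504
grip_force: 0.0
time: 10.8
tool_pos: [0.4189, 0.0031, 0.2909]
tool_rot: [3.142, -0.001, 0.039]
contact_force: [0.6, -0.3, -0.3]
opening: 0.0505
grip_force: 0.0
[]
170 [323.6 230.1]
174 [324.1 232. ]
178 [324.7 233.8]
182 [325.3 235.5]
186 [325.9 237.2]
190 [326.5 238.7]
[(array([348., 145.]), np.int32(435), array([ 0.717, -0.042,  0.016]))]
[(array([337., 183.]), np.int32(81), array([ 0.813, -0.099,  0.016])), (array([336., 195.]), np.int32(222), array([ 0.74 , -0.082,  0.016]))]
[0.4189126  0.00309849 0.29060382]
```

```bash
python3 -m handwheel '[0,0,-35,0,0.55, 0,0,-35,0,0.55, 0,0,0,0,0.55, 0,0,0,0,0.1, 0,0,0,0,0.1, 0,0,0,0,0.1, 0,0,0,0,0.1, 0,0,0,0,0.1]' && python3 -c "
from h import *
q,_,e=cam('side');p,_,c=cam('top');cv2.imwrite('pics/b4.png',np.hstack([cv2.resize(p[140:280,300:500],None,fx=2,fy=2),cv2.resize(q[140:280,290:490],None,fx=2,fy=2)]))"
```

```text
time: 11.7
tool_pos: [0.4189, 0.0025, 0.2219]
tool_rot: [3.14, -0.003, 0.039]
contact_force: [0.5, -4.3, 1.8]
opening: 0.0284
grip_force: 30.0
```

View pics/b4.png

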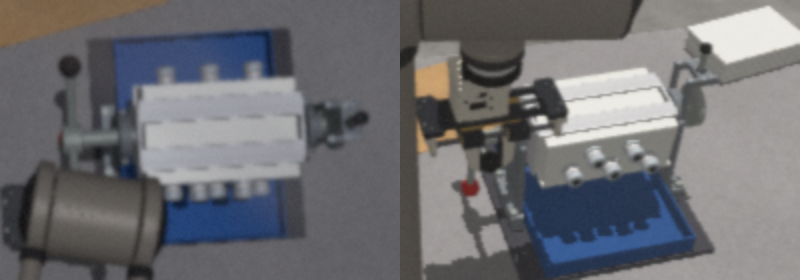

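It is still mouth-down, with the red knob at about (324,234) and the second black knob in the gripper. I'll carry this one to 300°.

```bash
python3 -m handwheel '[6.3,0.3,9.7,0,0.1, 7.2,0.3,8.9,0,0.1, 8.1,0.3,8.1,0,0.1, 8.9,0.4,7.2,0,0.1, 9.6,0.4,6.3,0,0.1, 10.2,0.4,5.2,0,0.1, 10.7,0.5,4.1,0,0.1]' && python3 -m handwheel '[11.1,0.5,3,0,0.1, 11.4,0.5,1.8,0,0.1, 11.5,0.5,0.6,0,0.1, 11.5,0.5,-0.6,0,0.1, 11.4,0.5,-1.8,0,0.1, 11.1,0.5,-3,0,0.1, 10.7,0.5,-4.1,0,0.1]' && python3 -m handwheel '[10.2,0.4,-5.2,0,0.1, 9.6,0.4,-6.3,0,0.1, 8.9,0.4,-7.2,0,0.1, 8.1,0.3,-8.1,0,0.1, 7.2,0.3,-8.9,0,0.1, 6.3,0.3,-9.7,0,0.1, 0,0,0,0,0.1, 0,0,0,0,0.1]' && python3 -m handwheel '[0,0,0,0,0.55, 0,0,0,0,0.55, 0,0,0,0,0.55, 0,0,0,0,0.55, 0,0,40,0,0.55, 0,0,40,0,0.55, 0,0,0,0,0.55]'; python3 -c "
from h import *
q,_,e=cam('side');p,_,c=cam('top');cv2.imwrite('pics/b5.png',np.hstack([cv2.resize(p[140:280,300:500],None,fx=2,fy=2),cv2.resize(q[140:280,290:490],None,fx=2,fy=2)]))
r=red(p,(300,150,360,270));s=red(q,(290,150,360,270));print(r,s)
r and print(onz(*r[0][:2],.225,c)); r and s and print(tri(r[0][:2],c,s[0][:2],e))"
```

```text
time: 12.5
tool_pos: [0.4775, 0.0051, 0.271]
tool_rot: [3.14, 0.004, 0.039]
contact_force: [-5.3, -6.2, 4.4]
opening: 0.0263
grip_force: 28.8
time: 13.2
tool_pos: [0.5585, 0.0094, 0.2658]
tool_rot: [-3.141, 0.0, 0.039]
contact_force: [-0.2, -0.3, -0.4]
opening: 0.0093
grip_force: 0.0
time: 14.0
tool_pos: [0.6079, 0.0114, 0.2205]
tool_rot: [-3.142, 0.001, 0.039]
contact_force: [0.3, 0.3, 0.5]
opening: 0.0088
grip_force: 0.0
time: 14.7
tool_pos: [0.6101, 0.0112, 0.3073]
tool_rot: [3.14, -0.011, 0.039]
contact_force: [-0.1, -0.2, 0.6]
opening: 0.0505
grip_force: 0.0
[] [(np.float64(331.6), np.float64(245.7), 53)]
```

View pics/b5.png

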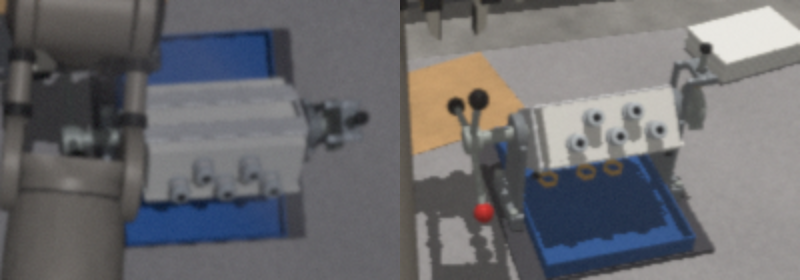

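The grip slipped off the knob partway through. All three nuts lie in the tray, at about (364,229), (383,225) and (397,223) in the side view, and the red knob is at (332,246). I'll work out the rotor angle and re-grip.

```bash
python3 -c "
from tgt import *
e=eyes.calibration('side')
# red ray against the handle plane
o,d=ray(331.6,245.7,e);n=np.array([-.042,.999,0]);h=H/1000;x=o+d*(n@(h-o))/(n@d)-h
a=np.degrees(np.arctan2(x[0],x[2]));print(x,np.linalg.norm(x),a%360)
k=(a%360)-240; print('black at',k,'other',k+120, K(k)); s=robot.observe()['tool_pos']*1000; print(s,K(k)-s)
for f in (k,k+120): print(proj((K(f)+[0,0,5])/1000,e))
for u,v in((364,229),(383,225),(397,223)): print(onz(u,v,.018,e))
"
```

```text
[-0.08093256 -0.00340257 -0.07436971] 0.1099659515107222 227.41979373795445
black at -12.58020626204555 other 107.41979373795445 [489.0652896    5.4937359  272.35912712]
[608.20852014  11.31667968 301.80561831] [-119.14323054   -5.82294379  -29.44649119]
[327.68689313 186.30883766]
[317.42502514 195.03409908]
[ 0.55362252 -0.13485088  0.018     ]
[ 0.55987458 -0.20277652  0.018     ]
[ 0.5601887  -0.25221812  0.018     ]
```

```bash
python3 -m handwheel '[0,0,40,0,0.55, -40,-2,0,0,0.55, -40,-2,0,0,0.55, -39,-2,0,0,0.55, 0,0,0,0,0.55, 0,0,-37,0,0.55, 0,0,-37,0,0.55, 0,0,0,0,0.55]' && python3 -m handwheel '[0,0,0,0,0.1, 0,0,0,0,0.1, 0,0,0,0,0.1, 0,0,0,0,0.1, 0,0,0,0,0.1]' 35; python3 -c "
from tgt import *
s=robot.observe()['tool_pos']*1000; print(s,K(-12.6))
a=np.linspace(-12.6,60,13);print(np.diff([K(x) for x in a],axis=0).round(1).tolist())"
```

```text
time: 15.6
tool_pos: [0.4863, 0.0057, 0.2617]
tool_rot: [-3.14, 0.011, 0.039]
contact_force: [-0.9, -0.1, 1.1]
opening: 0.0503
grip_force: 0.0
time: 16.1
tool_pos: [0.4898, 0.0055, 0.2682]
tool_rot: [3.142, -0.003, 0.039]
contact_force: [1.1, 2.2, 6.6]
opening: 0.0268
grip_force: 34.9
[489.78984514   5.50747025 268.20028255] [489.0282392    5.49217822 272.35084381]
[[11.4, 0.5, 1.9], [11.6, 0.5, 0.7], [11.6, 0.5, -0.5], [11.5, 0.5, -1.7], [11.2, 0.5, -2.9], [10.9, 0.5, -4.1], [10.4, 0.4, -5.2], [9.8, 0.4, -6.3], [9.0, 0.4, -7.3], [8.2, 0.3, -8.2], [7.3, 0.3, -9.0], [6.3, 0.3, -9.7]]
```

```bash
python3 -c "
from tgt import *
q,_,e=cam('side');cv2.imwrite('pics/s6.png',cv2.resize(q[140:260,280:400],None,fx=5,fy=5,interpolation=cv2.INTER_CUBIC))
s=red(q,(290,150,360,270));print(s)
o,d=ray(*s[0][:2],e);n=np.array([-.042,.999,0]);h=H/1000;x=o+d*(n@(h-o))/(n@d)-h
print(np.linalg.norm(x),np.degrees(np.arctan2(x[0],x[2]))%360)"
```

```text
[]Traceback (most recent call last):
  File "<string>", line 5, in <module>
    o,d=ray(*s[0][:2],e);n=np.array([-.042,.999,0]);h=H/1000;x=o+d*(n@(h-o))/(n@d)-h
             ~^^^
IndexError: list index out of range
```

View pics/s6.png

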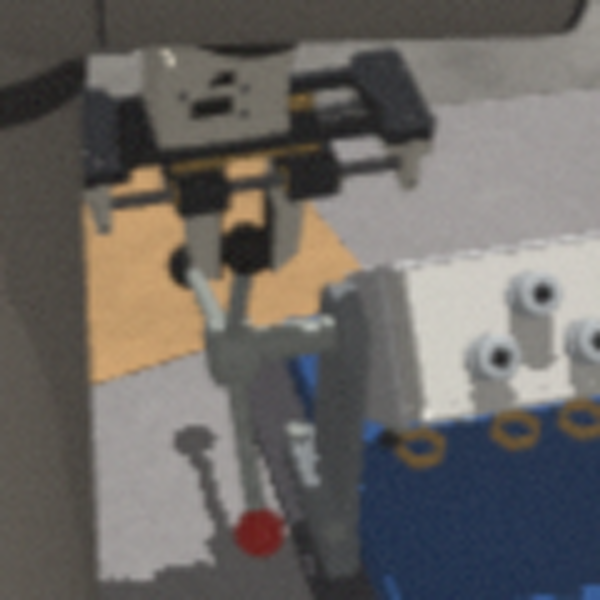

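The crop shows the black knob low between the fingertips at about (329.6,190), and the red knob at (331.6,246.4). I'll check the angle against all three knobs.

```bash
python3 -c "
from tgt import *
e=eyes.calibration('side')
for k in (-8,-12,-16,-20,-24): print(k,[proj((K(k+f)+[0,0,5])/1000,e).round(1).tolist() for f in (0,120,240)])
q,_,_=cam('side')
g=cv2.cvtColor(q,cv2.COLOR_BGR2HSV)
m=((q.max(2)<50)).astype(np.uint8);k=np.zeros_like(m);k[183:200,310:336]=1
n,l,s,c=cv2.connectedComponentsWithStats(m*k);print([(c[i].round(1),s[i]) for i in range(1,n) if s[i,4]>5])
hs=(((g[...,0]<8)|(g[...,0]>172))&(g[...,1]>120)).astype(np.uint8);hs[:,:300]=0;hs[:,360:]=0
n,l,s,c=cv2.connectedComponentsWithStats(hs);print([(c[i].round(1),s[i]) for i in range(1,n) if s[i,4]>8])
print(robot.observe()['tool_pos'],robot.observe()['opening'])"
```

```text
-8 [[326.9, 183.9], [317.6, 197.6], [332.1, 245.6]]
-12 [[327.6, 186.0], [317.5, 195.4], [331.7, 245.7]]
-16 [[328.2, 188.2], [317.3, 193.2], [331.2, 245.7]]
-20 [[328.9, 190.5], [317.2, 191.1], [330.7, 245.4]]
-24 [[329.5, 193.0], [317.1, 189.1], [330.2, 245.0]]
[(array([329.2, 189.5]), array([325, 185,   9,  10,  68], dtype=int32)), (array([315.5, 193. ]), array([315, 191,   2,   5,  10], dtype=int32))]
[(array([331.4, 246.1]), array([327, 242,   9,   9,  62], dtype=int32))]
[0.48963779 0.00551459 0.26816505] 0.02677357719336297
```

Black knob 1 fits k ≈ -18°, because the red knob's pixel barely changes with angle here. The current grip is therefore about 10 mm too far forward in x. I'll re-grip, centred.

```bash
python3 -m handwheel '[0,0,0,0,0.55, 0,0,0,0,0.55, 0,0,0,0,0.55, -10,-0.5,0,0,0.55, 0,0,0,0,0.55, 0,0,0,0,0.55]' && python3 -m handwheel '[0,0,0,0,0.1, 0,0,0,0,0.1, 0,0,0,0,0.1, 0,0,0,0,0.1, 0,0,0,0,0.1]' 35; python3 -c "
from tgt import *
s=robot.observe()['tool_pos']*1000; print(s,K(-18))
a=np.linspace(-18,60,14);print(np.diff([K(x) for x in a],axis=0).round(1).tolist())
q,_,_=cam('side')
m=((q.max(2)<50)).astype(np.uint8);k=np.zeros_like(m);k[183:200,310:336]=1
n,l,s,c=cv2.connectedComponentsWithStats(m*k);print([(c[i].round(1),s[i]) for i in range(1,n) if s[i,4]>5])"
```

```text
time: 16.8
tool_pos: [0.4787, 0.0048, 0.2669]
tool_rot: [3.141, -0.0, 0.039]
contact_force: [0.1, 0.4, 0.8]
opening: 0.0501
grip_force: 0.0
time: 17.3
tool_pos: [0.4791, 0.0051, 0.2668]
tool_rot: [-3.141, -0.0, 0.039]
contact_force: [0.7, 2.0, -0.0]
opening: 0.0288
grip_force: 35.0
[479.05884245   5.11477406 266.80192159] [479.04212249   5.07234149 269.61621679]
[[11.1, 0.5, 3.0], [11.4, 0.5, 1.8], [11.5, 0.5, 0.6], [11.5, 0.5, -0.6], [11.4, 0.5, -1.8], [11.1, 0.5, -3.0], [10.7, 0.5, -4.1], [10.2, 0.4, -5.2], [9.6, 0.4, -6.3], [8.9, 0.4, -7.2], [8.1, 0.3, -8.1], [7.2, 0.3, -8.9], [6.3, 0.3, -9.7]]
[(array([320.6, 183.7]), array([317, 183,   9,   3,  21], dtype=int32)), (array([329.4, 189.5]), array([325, 185,  10,  10,  76], dtype=int32)), (array([315.5, 193. ]), array([315, 191,   2,   5,  10], dtype=int32))]
```

```bash
python3 -m handwheel '[11.1,0.5,3,0,0.1, 11.4,0.5,1.8,0,0.1, 11.5,0.5,0.6,0,0.1, 11.5,0.5,-0.6,0,0.1, 11.4,0.5,-1.8,0,0.1, 11.1,0.5,-3,0,0.1, 10.7,0.5,-4.1,0,0.1]' && python3 -m handwheel '[10.2,0.4,-5.2,0,0.1, 9.6,0.4,-6.3,0,0.1, 8.9,0.4,-7.2,0,0.1, 8.1,0.3,-8.1,0,0.1, 7.2,0.3,-8.9,0,0.1, 6.3,0.3,-9.7,0,0.1, 0,0,0,0,0.1, 0,0,0,0,0.1]'
```

```text
time: 18.05
tool_pos: [0.5586, 0.0085, 0.2625]
tool_rot: [-3.141, -0.0, 0.039]
contact_force: [-3.5, 1.4, 0.6]
opening: 0.0285
grip_force: 35.0
time: 18.85
tool_pos: [0.6102, 0.0108, 0.2169]
tool_rot: [-3.141, -0.004, 0.039]
contact_force: [4.6, 4.4, 1.3]
opening: 0.0284
grip_force: 35.0
```

```bash
python3 -m handwheel '[0,0,0,0,0.55, 0,0,0,0,0.55, 0,0,0,0,0.55, 0,0,35,0,0.55, 0,0,35,0,0.55, 0,0,0,0,0.55]'; python3 -c "
from tgt import *
e=eyes.calibration('side');q,_,_=cam('side');print(red(q,(290,150,360,270)))
for k in (-52,-56,-60,-64,-68): print(k,proj((K(k)+[0,0,5])/1000,e).round(1))
print(robot.observe()['tool_pos'])"
```

```text
time: 19.45
tool_pos: [0.61, 0.0098, 0.2926]
tool_rot: [3.14, -0.01, 0.038]
contact_force: [-0.1, -0.5, -0.2]
opening: 0.0502
grip_force: 0.0
[(np.float64(336.7), np.float64(218.0), 9)]
-52 [333.1 211.9]
-56 [333.5 214.7]
-60 [333.8 217.4]
-64 [334.1 220.1]
-68 [334.3 222.7]
[0.60912468 0.009945   0.28986933]
```

```bash
python3 -m handwheel '[-38,-1.6,0,0,0.55, -38,-1.6,0,0,0.55, -38,-1.6,0,0,0.55, -38,-1.6,0,0,0.55, -38,-1.6,0,0,0.55, 0,0,0,0,0.55]' && python3 -m handwheel '[0,0,-35,0,0.55, 0,0,-35,0,0.55, 0,0,0,0,0.55, 0,0,0,0,0.1, 0,0,0,0,0.1, 0,0,0,0,0.1, 0,0,0,0,0.1, 0,0,0,0,0.1]' 40; python3 -c "
from h import *
print(red(cam('side')[0],(290,150,360,270)),red(cam('top')[0],(290,150,360,270)));s=robot.observe();print(s['tool_pos'],s['opening'],s['contact_force'])"
```

```text
time: 20.1
tool_pos: [0.4137, 0.0026, 0.2864]
tool_rot: [-3.142, 0.004, 0.038]
contact_force: [0.2, 0.1, -0.6]
opening: 0.0504
grip_force: 0.0
time: 20.9
tool_pos: [0.4188, 0.0025, 0.2182]
tool_rot: [3.141, -0.002, 0.039]
contact_force: [0.6, 0.9, 1.6]
opening: 0.0282
grip_force: 40.0
[] []
[0.41857842 0.00245289 0.2179    ] 0.027692383488368874 [2.3568976  1.25301095 0.60970757]
```

```bash
python3 -m handwheel '[6.3,0.3,9.7,0,0.1, 7.2,0.3,8.9,0,0.1, 8.1,0.3,8.1,0,0.1, 8.9,0.4,7.2,0,0.1, 9.6,0.4,6.3,0,0.1]'; python3 -c "
from h import *
print(red(cam('side')[0],(290,150,360,270)),red(cam('top')[0],(290,150,360,270)))"
```

```text
time: 21.5
tool_pos: [0.4563, 0.0041, 0.2571]
tool_rot: [-3.142, 0.006, 0.039]
contact_force: [-4.3, -0.3, -1.5]
opening: 0.0281
grip_force: 40.0
[] []
```

```bash
python3 -m handwheel '[10.2,0.4,5.2,0,0.1, 10.7,0.5,4.1,0,0.1, 11.1,0.5,3,0,0.1, 11.4,0.5,1.8,0,0.1, 11.5,0.5,0.6,0,0.1, 0,0,0,0,0.1]'; python3 -c "
from h import *
e=eyes.calibration('side');q,d,_=cam('side');print(red(q,(290,150,360,270)),proj([.5135,.006,.28],e))"
```

```text
time: 22.2
tool_pos: [0.5155, 0.0066, 0.2733]
tool_rot: [3.141, -0.006, 0.039]
contact_force: [6.8, 2.4, 4.0]
opening: 0.0278
grip_force: 40.0
[] [325.76446085 180.12956184]
```

```bash
python3 -m handwheel '[0,0,0,0,0.1, 0,0,0,0,0.55, 0,0,0,0,0.55, 0,0,0,0,0.55, 0,0,40,0,0.55, 0,0,40,0,0.55, 0,0,40,0,0.55, -20,-20,0,0,0.55]' && python3 -m handwheel '[-21,-31,0,0,0.55, -21,-31,0,0,0.55, -21,-31,0,0,0.55, -21,-31,0,0,0.55, -21,-31,0,0,0.55, -21,-31,0,0,0.55, -21,-31,0,0,0.55, -21,-31,0,0,0.55]' && python3 -m handwheel '[-21,-31,0,0,0.55, -21,-31,0,0,0.55, -21,-31,0,0,0.55, -21,-31,0,0,0.55, 0,0,0,0,0.55, 0,0,0,0,0.55]'; python3 -c "
from h import *
p,_,c=cam('top');q,_,e=cam('side');r=red(p,(300,150,360,270));s=red(q,(290,150,360,270));print(r,s);r and s and print(tri(r[0][:2],c,s[0][:2],e))
cv2.imwrite('pics/end.png',np.hstack([cv2.resize(p[100:300,280:500],None,fx=1.8,fy=1.8),cv2.resize(q[100:300,290:510],None,fx=1.8,fy=1.8)]))"
```

```text
time: 23.05
tool_pos: [0.4953, -0.0128, 0.3972]
tool_rot: [3.14, -0.01, 0.041]
contact_force: [-0.3, -0.6, -0.6]
opening: 0.051
grip_force: 0.0
time: 23.85
tool_pos: [0.3236, -0.2623, 0.3921]
tool_rot: [-3.141, 0.0, 0.039]
contact_force: [0.2, -0.5, -0.2]
opening: 0.0507
grip_force: 0.0
time: 24.45
tool_pos: [0.2405, -0.3855, 0.3917]
tool_rot: [-3.14, 0.0, 0.037]
contact_force: [0.7, -0.5, 0.0]
opening: 0.0505
grip_force: 0.0
[(np.float64(337.6), np.float64(206.3), 56)] []
```

View pics/end.png

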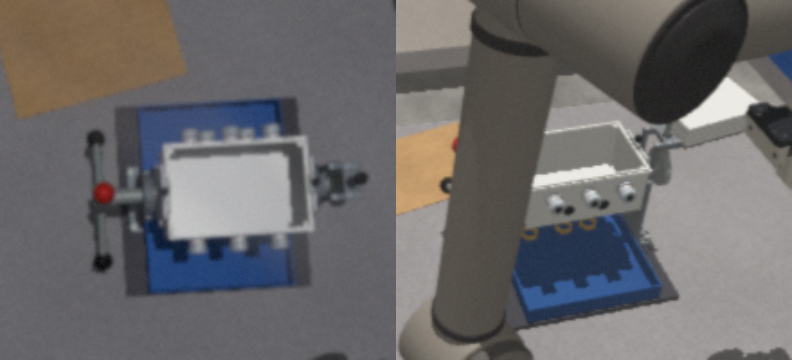

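The red knob is back at (337.6,206.3), against (337.6,206.4) at the start. The enclosure is empty and level, and the three nuts are in the tray at about (530,232), (563,227) and (588,224) in the picture. The arm is clear, so I'm handing in.

```bash
python3 -c "
from cell import robot
print(robot.hand_in())"
```

```text
the job is handed in; nothing more can be done
None
```

I rolled the enclosure one full forward turn by the star handle's knobs (one grip slipped at about 220° and I re-gripped), paused it mouth-down so all three nuts fell into the tray, brought it back upright and level with the red knob at its starting position (I didn't check the plunger itself), and handed in at about 24.5 s.

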